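# Seat the top-heavy bearing pedestal in its checking fixture and swing the clamp over

### The arm

A 6-joint arm with a two-finger parallel gripper is mounted at the origin on a cart in front of the work surface, level with it; the furniture and walls round the work are solid. World frame = base frame: x ahead of the robot, y to its left, z up, the work surface at z = 0. Lengths are in m, angles in degrees, forces in N, time in s.
With the tool pointing down it reaches from about 0.375 to 0.975 m from the base axis. Payload 3.8 kg.
Tool frame: the origin (TCP) lies midway between the tips of the shut fingers; the grasp point (between the pads) lies 19 mm behind it; y points along the fingers, x is the direction in which the jaws open and shut, and the axes are right-handed (so a half turn about y gives the same grasp; the last joint's range is limited). The gripper opens to 88 mm and grips with 3 to 60 N. Pads are 18 mm wide; open, the fingers measure 123 mm over their backs; the gripper's body (75 mm by 187 mm) begins 45 mm behind the grasp point.
Start: joints at [68.188, 15.12, 91.902, -0, 72.978, -2.114], TCP at [0.228, 0.635, 0.239] pointing down, gripper open.
Joint ranges: [-150.88, 150.88], [-54.13, 125.18], [17.81, 147.31], [-75.09, 255.09], [0, 152.58], [-146.25, 146.25]. Speed limits (degrees/s): [147.25, 147.25, 180, 180, 180, 180].

### API

Orientations are given as [roll, pitch, yaw] about the fixed x, y, z axes, in that order (R = Rz(yaw) Ry(pitch) Rx(roll)).
In Python, from bench import arm gives the robot as it stands.
- The arm moves only by the tool send_rows, never from a script. Its arguments are lists of equal length, an entry for each row: "delta_pos": the shift along the world's x, y, z in mm, a list of three; "roll": the turn about the world's z in rad. In form: {"delta_pos": [[x, y, z], ...], "roll": [roll, ...]}. A call has 1 to 10 rows; each row shifts and turns the pose as measured when the row begins; what a row does not reach is not made up. A row lasts 1/12 s, in which the tool goes at most 41.7 mm and 7.16 degrees, less where a joint would pass 70% of its speed; a pose out of reach is approached as far as the arm can. A call is refused whole if a number of a shift passes 41.7 or a number of a turn 0.125, either way. A call with a gripper value outside its range is refused whole. "fingers" is the finger opening in mm, from 0 to 88.1, set as the call begins (left out, the last holds). The fingers move at their own pace and stop on an object; "force" is the grip in N (left out, the last holds). Time passes only in rows, so rows that do not move let the fingers close. It gives the time, the measured TCP pose, the force and the opening at its end, in the units of the state.
- arm.read_state(): the state, without advancing time (a new reading comes with each control period).
- arm.capture(name): name is "side" or "top" or "wrist"; returns a dict with "img" (400x640x3 uint8, red, green, blue), "fovy" (degrees; the focal length in pixels is half the picture's height over the tangent of half this angle, whatever the lens; pixels are square), "cx", "cy" (the principal point, pixels), "xyz" and "orientation" of the camera in the world; the wrist camera has in their place "mount" (4x4, takes a point from camera to tool coordinates, whose origin is the TCP and whose axes are the tool frame's). Camera axes: x right, y down, z forward; pixel columns grow to the right and rows downward; lengths in m; the calibration is good to about 2 mm. A picture is of the moment at which its call begins: read the wrist's pose just before it. There is no depth.
- arm.job_done(): hands the job in, once; it reports no verdict.
The state is a dict: "t": time; "joint_positions": joint angles; "joint_velocities": joint speeds; "joint_torque": joint torques, N m; "tcp_pos": TCP position; "tcp_rot": TCP orientation; "force": force on the tool from outside, world axes, zero at the start; "ft_torque": the same for the moment, N m; "width": finger opening in m.
Only numpy, scipy, OpenCV 4.12 (cv2) and the standard library are available. Lean on these libraries where they do the work, as an engineer would, in place of code of your own. Each camera call takes 0.05 s, during which the arm holds its last target.

### The job

The grey bearing pedestal is top-heavy, so with the closed fingertips push it low on its foot and slide it over the fixture plate until the foot is fully home against the two pins at the far side and the one pin on the left. Only then push the red knob of the swing clamp all the way round until the clamp's spring nose sits on the foot and the lever is at its stop. Do not grasp, lift or tip the pedestal, and leave the other things on the bench where they are.

Things in the scene. Friction and masses are not known exactly. Their poses are not given: they have to be found in the camera images.
- fixture: Fixed ground steel plate, 216 x 284 mm, 12 mm thick, on the bench: x -140 to 76 mm, y -122 to 162 mm about its origin. Origin: on the bench, right under where the middle of the pedestal's foot belongs; z up, +x away from the robot, +y left (the whole fixture may be turned a little). Far pins: centres (52, -46) and (52, 46) mm, 12 mm in diameter. When home, the pedestal's axes are parallel to these.
- left_pin (a point): Top of the single left pin, at (20, 74) mm in the fixture's frame. All three pins are 12 mm in diameter and stand 14 mm above the plate.
- pedestal: Loose grey cast bearing pedestal, 0.7 to 1 kg, 150 mm tall. Origin: centre of its underside; axes like the fixture's. Foot: 92 (x) by 136 (y) by 18 mm, plain vertical edges; on the plate it spans 12 to 30 mm above the bench. Centre of mass about 23 mm toward +x, 60 mm up; friction 0.3 to 0.5: pushed toward +x more than some 45 mm above the plate it tips over its far edge instead of sliding.
- boss (a point): Centre of the pedestal's bored round boss, at (33, 0, 116) mm from its origin: 48 mm in diameter, axis along x, x = 10 to 56 mm. Below it a wall rises from the foot at x = 31 to 45 mm, y within 33 mm at the bottom and 25 mm at the top; a rib runs down behind it on the middle line to about x = -10 mm.
- foot_far_left (a point): Point of the pedestal at (46, 68, 9) mm from its origin: the far left corner of its foot, half way up the edge. Home: x = 46 mm in the fixture's frame.
- foot_far_right (a point): Point of the pedestal at (46, -68, 9) mm: the far right corner of its foot. Home: x = 46 mm in the fixture's frame.
- foot_left (a point): Point of the pedestal at (20, 68, 9) mm: on the left edge of its foot, where the left pin touches. Home: y = 68 mm in the fixture's frame.
- clamp_axis (a point): Top of the swing clamp's post, on its vertical axis, at (-42, 108) mm in the fixture's frame, 56 mm above the bench; the post is 24 mm thick (34 mm at its foot). The clamp's arm and lever lie 37 to 51 mm above the bench.
- clamp (a joint): Angle of the swing clamp, rad: 0 fully open, 1.745 at its stop, closed; grows anticlockwise seen from above, stays where left. 1 N at the knob turns it, about 6 N while the nose climbs onto the foot's near edge. From the fixture's +x axis the knob lever points at 55 degrees open, 155 closed; the 56 mm nose arm at 190 open, 290 closed, over the left flange of the foot. It starts at 0 to 0.25.
- clamp_knob (a point): Middle of the upright red hand knob, 75 mm from the clamp's axis, 12 to 19 mm thick and 42 mm tall: from 48 to 90 mm above the bench, on the end of the lever.
- clamp_nose: Black ball, 18 mm in diameter, of the clamp's spring plunger at the end of the nose arm; origin at the ball's centre. Open it hangs 1.5 mm lower than the top of the foot, and it springs up to 7 mm.
- plug_gauge: Steel plug gauge 26 x 111 x 27 mm lying to the right; a bystander.
- collet_a: Steel spring collet 28 mm in diameter, 36 mm tall, standing at the right; a bystander.
- collet_b: Steel spring collet like the other, standing at the left; a bystander.
- coupling: White coupling with a red hexagon nut, 56 mm tall, standing at the left; a bystander.
- setting_ring: Steel setting ring 45 mm in diameter, 12 mm tall, at the left; a bystander.
- loupe: Black eye loupe 36 mm in diameter, 19 mm tall, at the left; a bystander.
- notebook: Blue notebook 148 x 106 x 14 mm lying at the right; a bystander.

How it is judged (in metres and radians):
On the way, in this order (a step that is already met when the one before it is completed fails the run):
1. the pedestal's foot is home against both far pins and the left pin, with the clamp still open (x of each of foot_far_left, foot_far_right in the frame of fixture above 0.0435 m and y of foot_left in the frame of fixture above 0.0655 m and value of joint clamp below 0.5 rad and angle between pedestal's own z axis and vertical below 0.03 rad), for 0.2 s.
2. the clamp is swung fully round onto the foot (value of joint clamp above 1.65 rad and contact force between clamp_nose and pedestal above 2 N), for 0.2 s.
At the end, for the whole second after the job is handed in: The pedestal stands flat and at rest with its foot within 2.5 mm of both far pins and of the left pin, and the clamp is within about 0.1 rad of its stop with the spring nose pressing on the foot by more than 2 N (all of step 2 and x of each of foot_far_left, foot_far_right in the frame of fixture above 0.0435 m and y of foot_left in the frame of fixture above 0.0655 m and angle between pedestal's own z axis and vertical below 0.03 rad and height (world z) of pedestal below 0.015 m and linear speed of pedestal below 0.01 m/s); the robot touches nothing.
It fails at once if the pedestal is tipped (more than 0.1 rad) (angle between pedestal's own z axis and vertical above 0.1 rad).
It fails at once if the pedestal is lifted off the plate (height (world z) of pedestal above 0.018 m).
It fails at once if the fingers take or push the pedestal above its foot (contact force between the fingers and pedestal above 1 N and height (world z) of the grasp point above 0.062 m).
It fails at once if the clamp is moved before the pedestal is home (value of joint clamp above 0.5 rad and (x of any of foot_far_left, foot_far_right in the frame of fixture below 0.0405 m or y of foot_left in the frame of fixture below 0.0625 m)).
It fails at once if a bystander is disturbed (moved more than 15 mm) (distance of any of plug_gauge, collet_a, collet_b, coupling, setting_ring, loupe, notebook from where it was at the start of the episode above 0.015 m).
It also fails if it takes over 67 s, if anything falls off the work surface, if the arm or the gripper's body presses on something with over 40 N, if the wrist force passes 120 N, or if a joint passes its speed limit or range.

## Working session

There is one attempt and no reset: what is moved stays moved. The work goes in short steps, Python scripts to look and compute and a tool call to move; the robot and the scene stay as the last step left them, time stands still between calls to the robot, and variables do not carry over. Pictures are saved under pics/ and viewed, and the job is handed in when it is done.

Besides the shell and the picture viewer there is one more tool, called in YAML: its name, and indented under it one key for each argument. send_rows: Moves the arm, as the interface text tells. Its arguments: {"type":"object","properties":{"delta_pos":{"type":"array"},"roll":{"type":"array"},"fingers":{"type":"number"},"force":{"type":"number"}},"required":["delta_pos","roll"]}

```bash
ls; mkdir -p pics
python3 - <<'E'
from bench import arm
import cv2,json,numpy as np
s=arm.read_state();print({k:np.round(v,4).tolist() for k,v in s.items()})
for n in("top","side","wrist"):
    c=arm.capture(n);cv2.imwrite(f"pics/{n}0.png",c["img"][:,:,::-1]);print(n,{k:np.array(v).tolist() for k,v in c.items() if k!="img"})
E
```

```text
pics
{'t': 0.0, 'joint_positions': [68.1883, 15.1683, 91.9801, 0.0003, 72.9763, -2.1135], 'joint_velocities': [0.0013, 0.0024, -0.0176, 0.0529, -0.0122, 0.0268], 'joint_torque': [0.0008, -50.2104, -35.6878, 0.0732, 0.0291, -0.0001], 'tcp_pos': [0.2273, 0.6349, 0.2374], 'tcp_rot': [-89.9951, 0.1246, 70.3016], 'force': [-0.0671, -0.952, 0.1787], 'ft_torque': [-0.0042, 0.0186, 0.06], 'width': 0.0878}
top {'fovy': 49.77604629588093, 'cx': 318.9034083326515, 'cy': 197.38136293875093, 'xyz': [0.4312269993754685, -0.039902973453412954, 1.4639244350682192], 'orientation': [-175.31142990018577, 0.748637410734767, -90.17266192433787]}
side {'fovy': 48.334021367141595, 'cx': 309.22939235469914, 'cy': 201.4182156287017, 'xyz': [0.24301799724751527, 1.1480145661606915, 0.5654005834562386], 'orientation': [-110.39047709608326, -0.128036735602592, -165.5607501487147]}
wrist {'fovy': 58.902767419495, 'cx': 318.58499609268824, 'cy': 204.8573883293504, 'mount': [[0.9999995764558016, -0.000793619545775073, 0.0004661075323055222, 0.0001707118417261233], [-0.0006677795820060738, -0.2771184533106883, 0.9608355306217187, -0.14607329652215487], [-0.0006333708589476263, -0.9608354349224983, -0.27711886590170404, 0.0705861015749953], [0.0, 0.0, 0.0, 1.0]]}
```

View pics/top0.png

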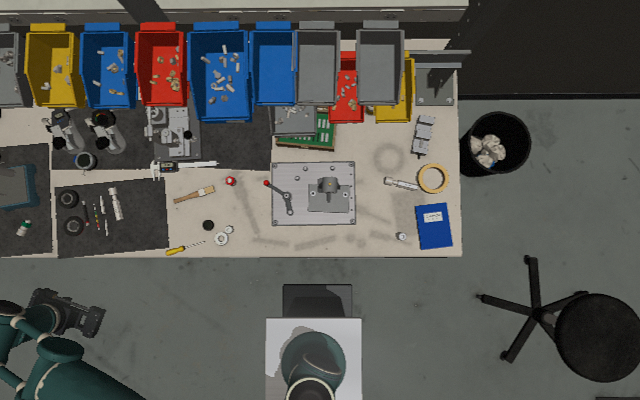

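View pics/side0.png

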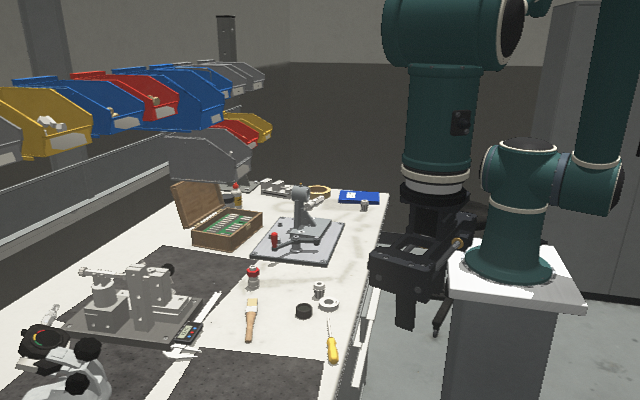

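View pics/wrist0.png

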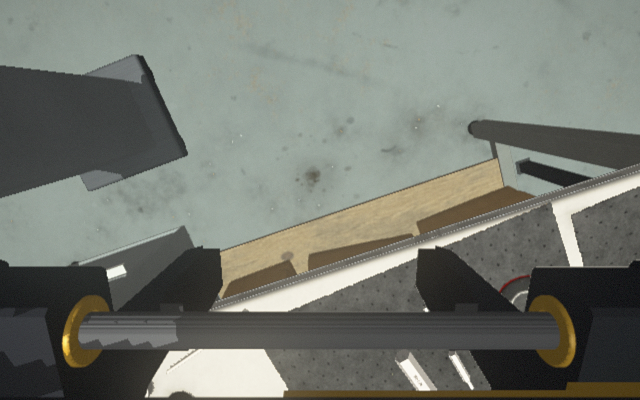

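The top view shows the plate at about (272-355, 162-225), with the pedestal near (328,193) and the red knob near (266,183). I'll enlarge that area.

```bash
cat > h.py <<'E'
import numpy as np,cv2
from scipy.spatial.transform import Rotation as R
from bench import arm
def cam(c,s=None):
    f=200/np.tan(np.radians(c["fovy"]/2))
    K=np.array([[f,0,c["cx"]],[0,f,c["cy"]],[0,0,1]])
    if "mount" in c:
        T=np.eye(4);T[:3,:3]=R.from_euler("xyz",s["tcp_rot"],degrees=True).as_matrix();T[:3,3]=s["tcp_pos"]
        M=T@np.array(c["mount"])
    else:
        M=np.eye(4);M[:3,:3]=R.from_euler("xyz",c["orientation"],degrees=True).as_matrix();M[:3,3]=c["xyz"]
    return K,M
def ray(K,M,px,z):
    d=M[:3,:3]@np.linalg.inv(K)@np.array([px[0],px[1],1.]);o=M[:3,3]
    return o+d*(z-o[2])/d[2]
def proj(K,M,P):
    p=np.linalg.inv(M)@np.append(P,1);q=K@p[:3];return q[:2]/q[2]
E
python3 - <<'E'
import cv2
i=cv2.imread("pics/top0.png")
cv2.imwrite("pics/top0c.png",cv2.resize(i[150:235,255:370],None,fx=7,fy=7,interpolation=cv2.INTER_CUBIC)[:600,:800])
i=cv2.imread("pics/side0.png")
cv2.imwrite("pics/side0c.png",cv2.resize(i[175:275,240:355],None,fx=6,fy=6,interpolation=cv2.INTER_CUBIC)[:600,:800])
E
```

```text
(no output)
```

View pics/top0c.png

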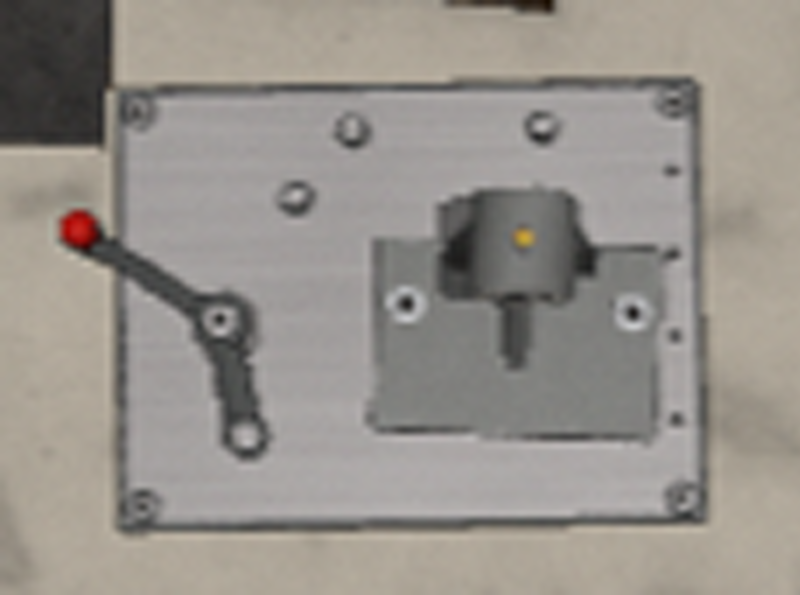

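View pics/side0c.png

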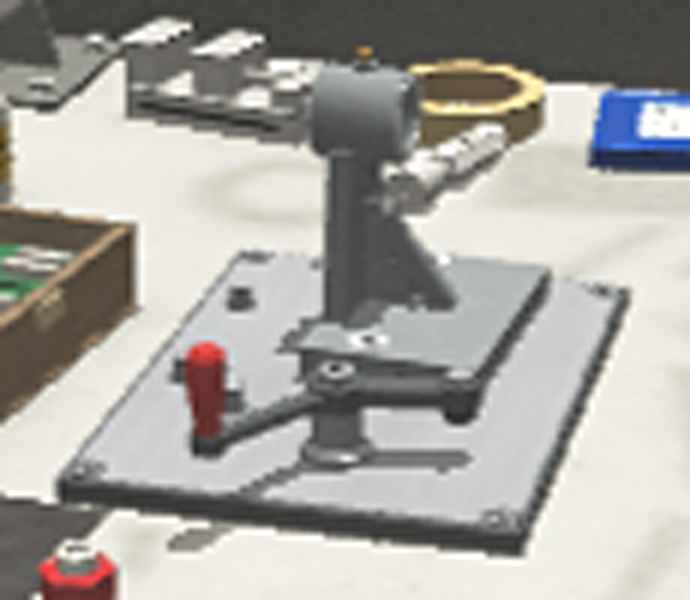

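In the enlarged top view:
- Plate corners are at about (118,90), (697,82), (705,521) and (122,528).
- Pins are at (353,128), (543,125) and (296,197).
- The post is at (220,319) and the knob at (79,230).
- Foot corners are at (375,240), (660,248), (655,437) and (372,428).

```bash
cat > fit.py <<'E'
import numpy as np
from h import *
from scipy.optimize import least_squares
def rig(K,M,loc,px,guess):
    loc=np.array(loc,float)/1000
    def W(p):
        c,s=np.cos(p[2]),np.sin(p[2]);return np.c_[p[0]+c*loc[:,0]-s*loc[:,1],p[1]+s*loc[:,0]+c*loc[:,1],loc[:,2]]
    r=least_squares(lambda p:(np.array([proj(K,M,q) for q in W(p)])-px).ravel(),guess,loss="soft_l1")
    return r.x,r.fun.reshape(-1,2)
E
python3 - <<'E'
from fit import *
c=arm.capture("top");K,M=cam(c)
u=lambda L:(np.array(L)+.5)/7-.5+[255,150]
px=u([(118,90),(697,82),(705,521),(122,528),(353,128),(543,125),(296,197),(220,319)])
loc=[(76,162,12),(76,-122,12),(-140,-122,12),(-140,162,12),(52,46,26),(52,-46,26),(20,74,26),(-42,108,56)]
x,r=rig(K,M,loc,px,[.5,0,0]);print("fix",x[:2]*1000,np.degrees(x[2]));print(r.round(1).tolist())
p=u([(375,240),(660,248),(655,437),(372,428)])
y,r=rig(K,M,[(46,68,30),(46,-68,30),(-46,-68,30),(-46,68,30)],p,[.5,0,0]);print("ped",y[:2]*1000,np.degrees(y[2]));print(r.round(1).tolist())
k=ray(K,M,u([(79,230)])[0],.09);a=ray(K,M,u([(220,319)])[0],.056);n=ray(K,M,u([(246,436)])[0],.051)
d=k-a;print(k,a,np.hypot(*d[:2]),np.degrees(np.arctan2(d[1],d[0])-x[2])-55)
cs,sn=np.cos(x[2]),np.sin(x[2]);Rm=np.array([[cs,sn],[-sn,cs]])
print("ped in fix",Rm@(y[:2]-x[:2])*1000,np.degrees(y[2]-x[2]))
np.savez("cal.npz",fix=x,ped=y)
E
```

```text
fix [597.5093795  -21.46160958] 0.6029192913423161
[[-0.4, -0.4], [0.3, -0.5], [0.5, 0.4], [-0.6, 0.6], [-0.0, 0.0], [0.2, 0.1], [-0.1, -0.3], [0.0, 0.1]]
ped [547.18016766 -52.52774723] -1.801151978360708
[[0.1, -0.2], [0.0, -0.3], [0.1, 0.2], [-0.3, 0.3]]
[0.59286181 0.14797995 0.09      ] [0.55457364 0.08611549 0.056     ] 0.07275434844868532 2.643540691528976
ped in fix [-50.653326   -30.53481682] -2.404071269703024
```

send_rows:
  delta_pos:
    - [14,-38,0]
    - [14,-38,0]
    - [14,-38,0]
    - [14,-38,0]
    - [14,-38,0]
    - [14,-38,0]
    - [14,-38,0]
    - [14,-38,0]
    - [14,-38,0]
    - [14,-38,0]
  roll: [0.05,0.05,0.05,0.05,0.05,0.05,0.05,0,0,0]
  fingers: 0
  force: 20

```text
t: 1.03
tcp_pos: [0.3641, 0.2485, 0.233]
tcp_rot: [-89.9, 0.2, 92.2]
force: [1.9, 0.7, 0.4]
width: 0.0234
```

send_rows:
  delta_pos:
    - [14,-38,0]
    - [14,-38,0]
    - [14,-38,0]
    - [14,-38,0]
    - [14,-38,0]
    - [14,-38,0]
    - [14,-38,0]
    - [14,-30,0]
    - [0,0,0]
    - [0,0,0]
  roll: [0,0,0,0,0,0,0,-0.028,0,0]

```text
t: 1.87
tcp_pos: [0.4766, -0.0662, 0.2343]
tcp_rot: [-90.3, 0.3, 90.0]
force: [-0.6, 0.6, 0.1]
width: 0.0003
```

```bash
cat > snap.py <<'E'
import sys;from h import *
s=arm.read_state();print(np.round(s["tcp_pos"],4),np.round(s["tcp_rot"],2),np.round(s["force"],1),s["t"])
for n in sys.argv[2:]:
    c=arm.capture(n);i=c["img"][:,:,::-1]
    if n=="top": i=cv2.resize(i[150:235,255:370],None,fx=7,fy=7,interpolation=cv2.INTER_CUBIC)
    if n=="side": i=cv2.resize(i[165:275,230:360],None,fx=5,fy=5,interpolation=cv2.INTER_CUBIC)
    cv2.imwrite(f"pics/{n}{sys.argv[1]}.png",i)
E
python3 snap.py 1 wrist side
```

```text
[ 0.4766 -0.0662  0.2343] [-90.31   0.25  90.05] [-0.6  0.6  0.1] 1.8667
```

View pics/wrist1.png

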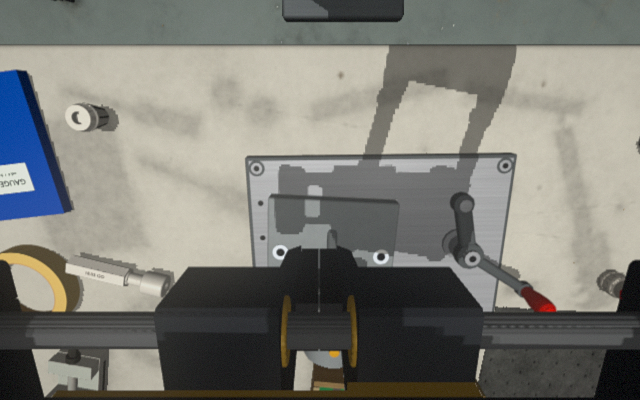

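The wrist view shows the foot's near corners at about (270,196) and (399,202), and the plate's near corners at (247,155) and (516,153). I'll check these against the top-camera fit.

Run:
```python
from h import *
z=np.load("cal.npz");s=arm.read_state();c=arm.capture("wrist");K,M=cam(c,s)
def W(p,l):
    cs,sn=np.cos(p[2]),np.sin(p[2]);return [p[0]+(cs*l[0]-sn*l[1])/1e3,p[1]+(sn*l[0]+cs*l[1])/1e3,l[2]/1e3]
for px,l,k in [((270,196),(-46,-68,30),"ped"),((399,202),(-46,68,30),"ped"),((247,155),(-140,-122,12),"fix"),((516,153),(-140,162,12),"fix"),((473,259),(-42,108,56),"fix")]:
    print(k,l,np.round(ray(K,M,px,l[2]/1e3)*1e3,1),np.round(np.array(W(z[k],l))*1e3,1))
```

```text
ped (-46, -68, 30) [ 499.  -115.3   30. ] [ 499.1 -119.    30. ]
ped (-46, 68, 30) [504.8  17.   30. ] [503.3  16.9  30. ]
fix (-140, -122, 12) [ 459.7 -140.3   12. ] [ 458.8 -144.9   12. ]
fix (-140, 162, 12) [456.7 138.8  12. ] [455.8 139.1  12. ]
fix (-42, 108, 56) [556.2  88.6  56. ] [554.4  86.1  56. ]
```

send_rows:
  delta_pos:
    - [0,6,-35]
    - [0,6,-35]
    - [0,0,-35]
    - [0,0,-35]
    - [0,0,-30]
    - [0,0,-20]
    - [0,0,0]
    - [0,0,0]
  roll: [0.01,0,0,0,0,0,0,0]

```text
t: 2.68
tcp_pos: [0.4747, -0.0389, 0.0427]
tcp_rot: [-90.9, 0.2, 92.0]
force: [0.9, -0.3, 0.7]
width: 0.0004
```

send_rows:
  delta_pos:
    - [0,0,0]
    - [0,-7,-10]
    - [0,-6,-8]
    - [0,0,0]
    - [0,0,0]
  roll: [0,-0.01,-0.01,0,0]

```text
t: 3.1
tcp_pos: [0.4794, -0.0516, 0.0292]
tcp_rot: [-91.5, 0.3, 91.0]
force: [0.5, -0.6, 0.6]
width: 0.0003
```

```bash
python3 snap.py 2 wrist side
```

```text
[ 0.4794 -0.0516  0.0292] [-91.52   0.32  90.98] [ 0.5 -0.6  0.6] 3.1
```

View pics/side2.png

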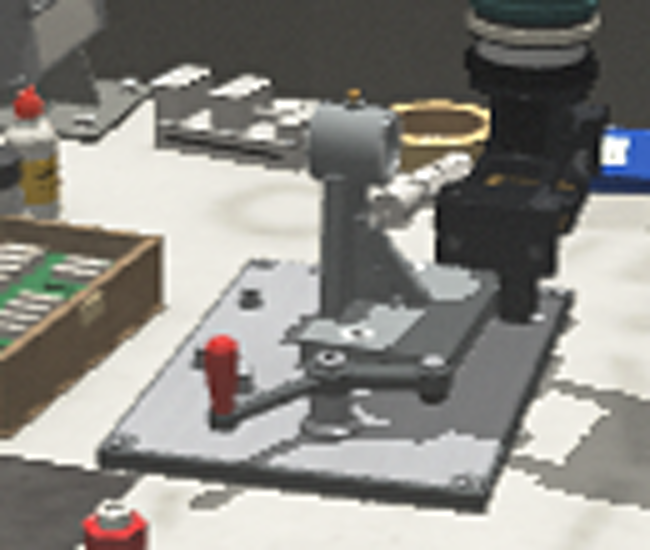

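View pics/wrist2.png

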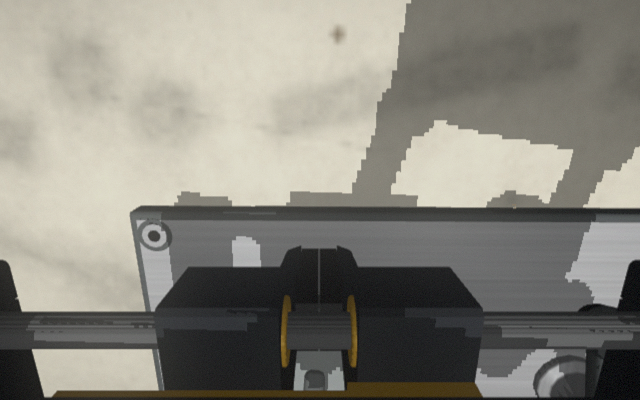

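Side view: the closed fingertips are just short of the foot's near edge. I'll lower them a little and begin the push.

send_rows:
  delta_pos:
    - [0,0,-5]
    - [0,0,-4]
    - [0,0,0]
    - [4,0,0]
    - [5,0,0]
    - [5,0,0]
    - [5,0,0]
  roll: [0,0,0,0,0,0,0]

```text
t: 3.78
tcp_pos: [0.4974, -0.0517, 0.0194]
tcp_rot: [-91.3, 0.3, 90.9]
force: [-4.3, -0.3, 2.2]
width: 0.0003
```

send_rows:
  delta_pos:
    - [5,0,0]
    - [5,0,0]
    - [5,0,0]
    - [5,0,0]
    - [5,0,0]
  roll: [0,0,0,0,0]

```text
t: 4.2
tcp_pos: [0.522, -0.0515, 0.0183]
tcp_rot: [-90.8, 0.3, 91.0]
force: [-3.9, 1.1, 2.8]
width: 0.0006
```

```bash
python3 snap.py 3 side top
```

```text
[ 0.522  -0.0515  0.0183] [-90.85   0.26  90.96] [-3.9  1.1  2.8] 4.2
```

View pics/side3.png

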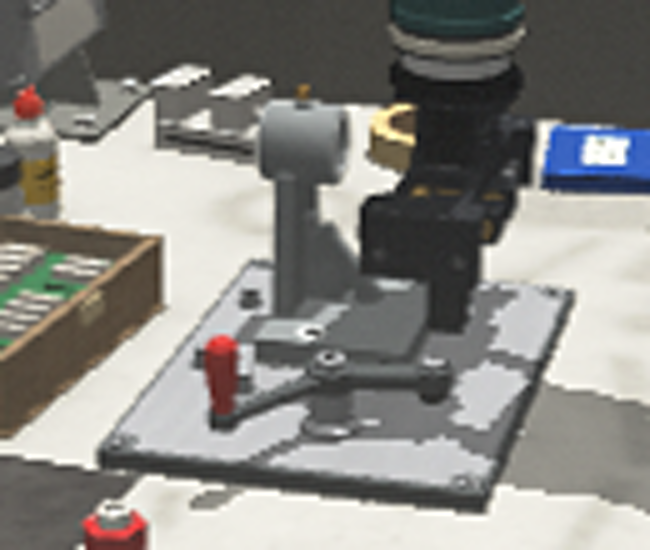

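View pics/top3.png

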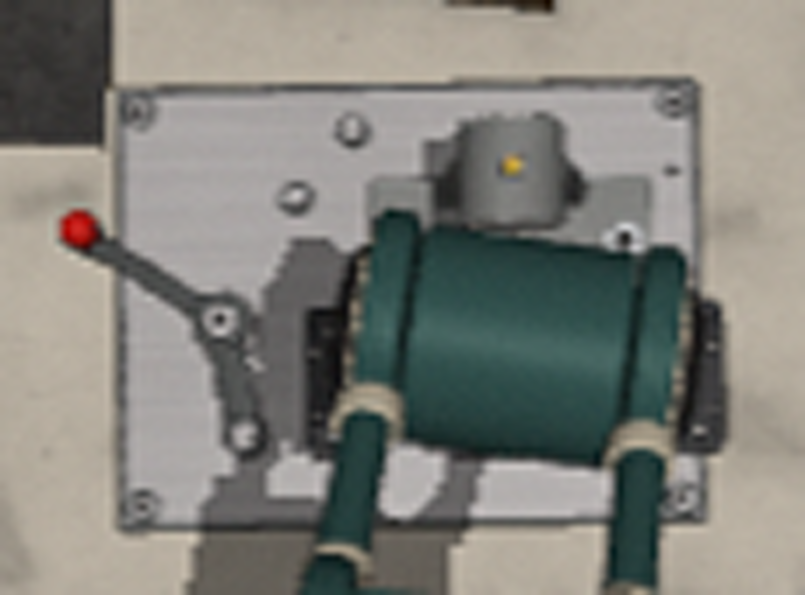

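Top view: the foot's far corners are at (370,178) and (651,178). It is square to the plate and about 17 mm short of the pins. The left far pin isn't in front of the foot yet, so the sideways push comes next.

Run:
```python
from fit import *
c=arm.capture("top");K,M=cam(c);x=np.load("cal.npz")["fix"]
u=lambda L:(np.array(L)+.5)/7-.5+[255,150]
y,r=rig(K,M,[(46,68,30),(46,-68,30)],u([(370,178),(651,178)]),[.57,-.05,0]);print("ped",y[:2]*1000,np.degrees(y[2]),r.round(1).tolist())
cs,sn=np.cos(x[2]),np.sin(x[2]);Rm=np.array([[cs,sn],[-sn,cs]])
print("ped in fix",Rm@(y[:2]-x[:2])*1000,np.degrees(y[2]-x[2]))
```

```text
ped [578.03351417 -50.29448894] -0.2734390659877207 [[-0.2, -0.0], [0.2, -0.0]]
ped in fix [-19.77818772 -28.62634369] -0.8763583573300369
```

send_rows:
  delta_pos:
    - [-10,0,0]
    - [-20,0,0]
    - [-20,0,0]
    - [0,0,30]
    - [0,0,40]
    - [0,0,40]
    - [0,0,40]
    - [0,0,0]
  roll: [0,0,0,0,0,0,0,0]

```text
t: 5.02
tcp_pos: [0.4666, -0.0505, 0.1716]
tcp_rot: [-91.2, 0.2, 91.0]
force: [1.1, -0.3, 0.6]
width: 0.0005
```

send_rows:
  delta_pos:
    - [0,-25,20]
    - [20,-25,0]
    - [24,-25,0]
    - [24,-20,0]
    - [24,-5,0]
    - [20,0,0]
    - [5,0,0]
    - [0,0,0]
    - [0,0,0]
  roll: [0.11,0.11,0.11,0.11,0.11,0.09,0,0,0]

```text
t: 5.77
tcp_pos: [0.5907, -0.152, 0.1998]
tcp_rot: [-91.9, 1.4, 128.5]
force: [-0.7, 0.3, 0.3]
width: 0.0008
```

```bash
python3 snap.py 4 top
python3 - <<'E'
from h import *
s=arm.read_state();print(-R.from_euler("xyz",s["tcp_rot"],degrees=True).as_matrix()[:,1],s["joint_positions"])
E
```

```text
[ 0.5907 -0.152   0.1998] [-91.91   1.42 128.52] [-0.7  0.3  0.3] 5.7667
[-0.04101021 -0.00133054  0.99915784] [ -17.20091299    8.23325549  104.36296883    0.84582443   65.18332363
 -146.08561009]
```

View pics/top4.png

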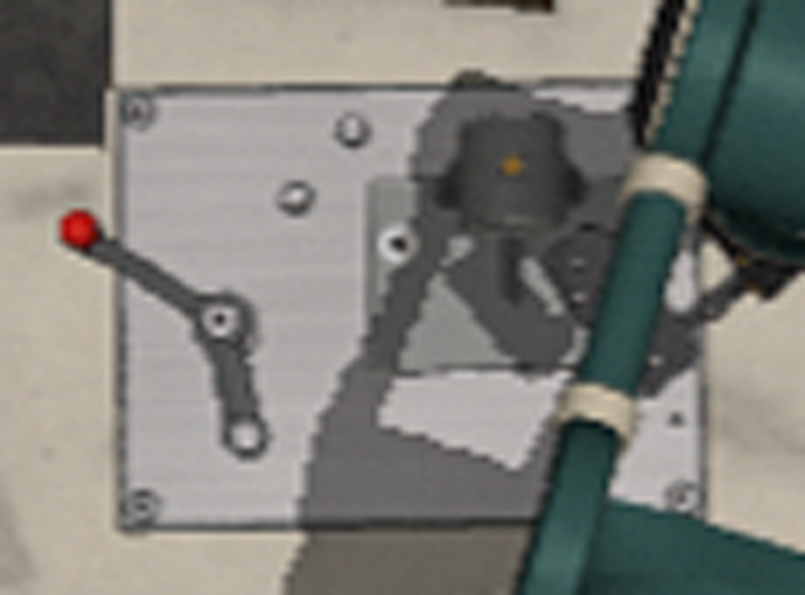

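Joint 6 is very close to its limit, so I'll turn back a little before going down.

send_rows:
  delta_pos:
    - [-4,0,0]
    - [-5,0,0]
    - [-5,0,0]
    - [0,0,0]
    - [0,0,0]
  roll: [-0.06,-0.06,0,0,0]

```text
t: 6.23
tcp_pos: [0.5701, -0.1501, 0.1989]
tcp_rot: [-91.8, 1.3, 121.6]
force: [-0.9, -0.2, 0.8]
width: 0.0004
```

Run:
```python
from h import *
s=arm.read_state();print(s["tcp_pos"],s["tcp_rot"],-R.from_euler("xyz",s["tcp_rot"],degrees=True).as_matrix()[:,1],s["joint_positions"])
```

```text
[ 0.57010023 -0.15007718  0.19892066] [-91.79278164   1.30815551 121.63122043] [-0.03860434  0.00302125  0.99925001] [ -17.45706127    6.17924023  106.75091599    0.55035185   64.90834195
 -139.33273557]
```

send_rows:
  delta_pos:
    - [4,0,-30]
    - [4,0,-35]
    - [0,0,-35]
    - [0,0,-30]
    - [0,0,-20]
    - [0,0,-10]
    - [0,0,0]
    - [0,0,0]
  roll: [0,0,0,0,0,0,0,0]

```text
t: 6.9
tcp_pos: [0.5795, -0.1503, 0.039]
tcp_rot: [-92.3, 1.9, 122.2]
force: [-0.2, -0.4, 0.5]
width: 0.0007
```

```bash
python3 snap.py 5 wrist side
```

```text
[ 0.5795 -0.1503  0.039 ] [-92.27   1.86 122.16] [-0.2 -0.4  0.5] 6.9
```

View pics/wrist5.png

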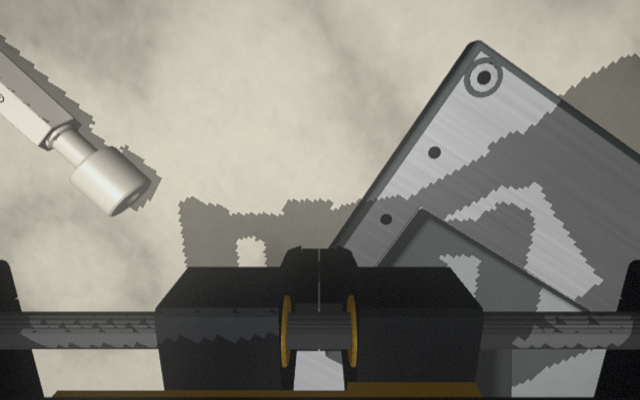

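View pics/side5.png

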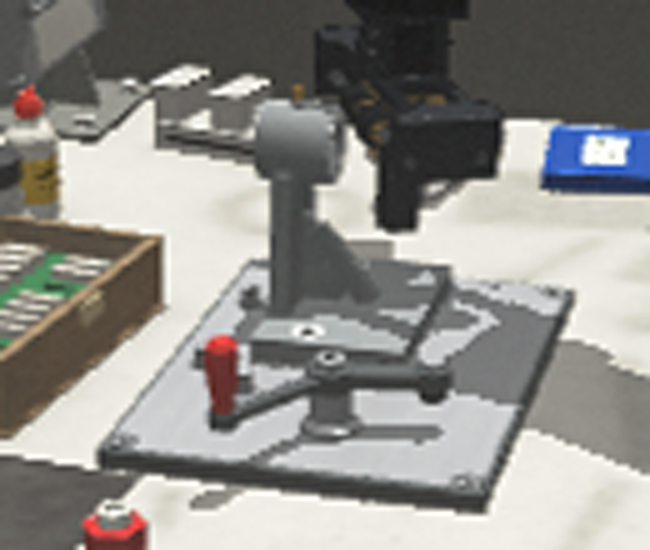

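The wrist view shows the foot's near right corner at (421,210), with the fingers just right of the foot. The side view shows the gripper body clear of the boss. I'll lower and start the sideways push.

send_rows:
  delta_pos:
    - [0,0,-10]
    - [0,0,-9]
    - [0,0,0]
    - [0,5,0]
    - [1,5,0]
    - [1,5,0]
    - [1,4,0]
  roll: [0,0,0,0,0,0,0]

```text
t: 7.58
tcp_pos: [0.5887, -0.1326, 0.0261]
tcp_rot: [-92.8, 2.5, 122.1]
force: [-1.0, -4.1, 1.5]
width: 0.0007
```

```bash
python3 snap.py 6 top side
```

```text
[ 0.5887 -0.1326  0.0261] [-92.77   2.51 122.1 ] [-1.  -4.1  1.5] 7.5833
```

View pics/top6.png

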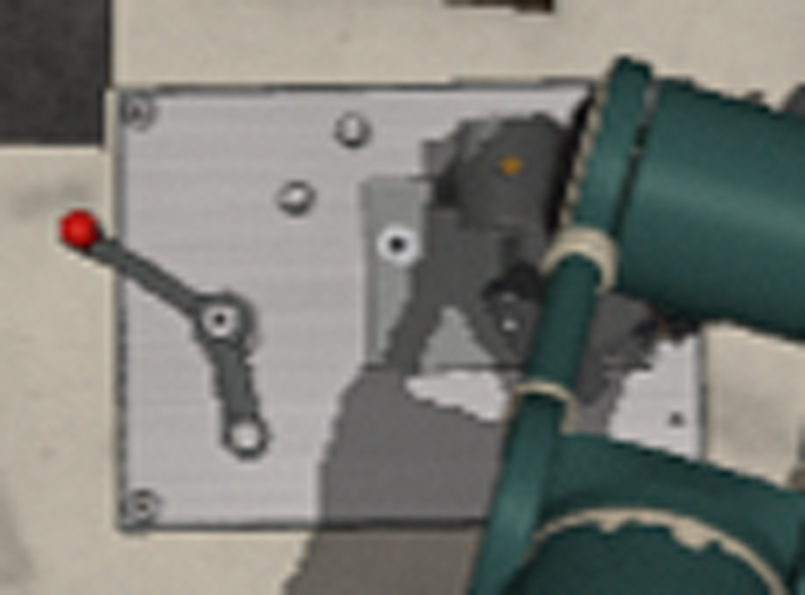

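View pics/side6.png

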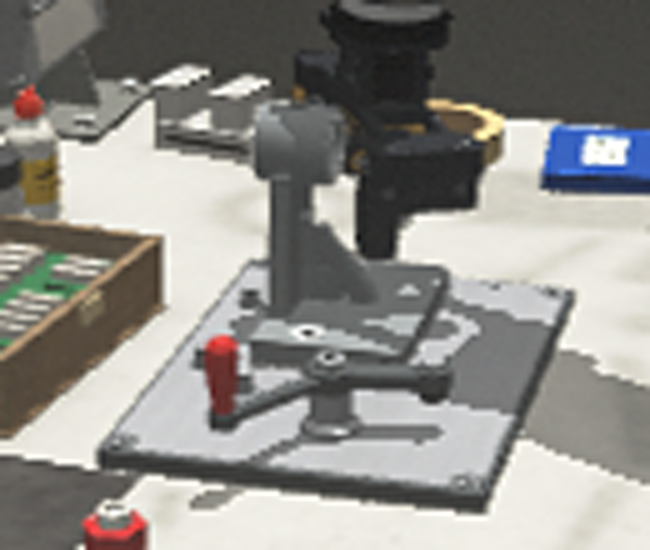

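The gripper body is close to the boss and x has drifted forward. I'll back off, move toward −x and lower a little before pushing again.

send_rows:
  delta_pos:
    - [-2,-5,0]
    - [-6,0,-2]
    - [-6,0,-3]
    - [-3,0,-3]
    - [0,0,0]
  roll: [0,0,0,0,0]

```text
t: 8.1
tcp_pos: [0.5703, -0.137, 0.0177]
tcp_rot: [-92.8, 2.5, 122.2]
force: [0.1, 0.4, -0.0]
width: 0.0006
```

```bash
python3 snap.py 7 top wrist
```

```text
[ 0.5703 -0.137   0.0177] [-92.83   2.47 122.16] [ 0.1  0.4 -0. ] 8.1
```

View pics/top7.png

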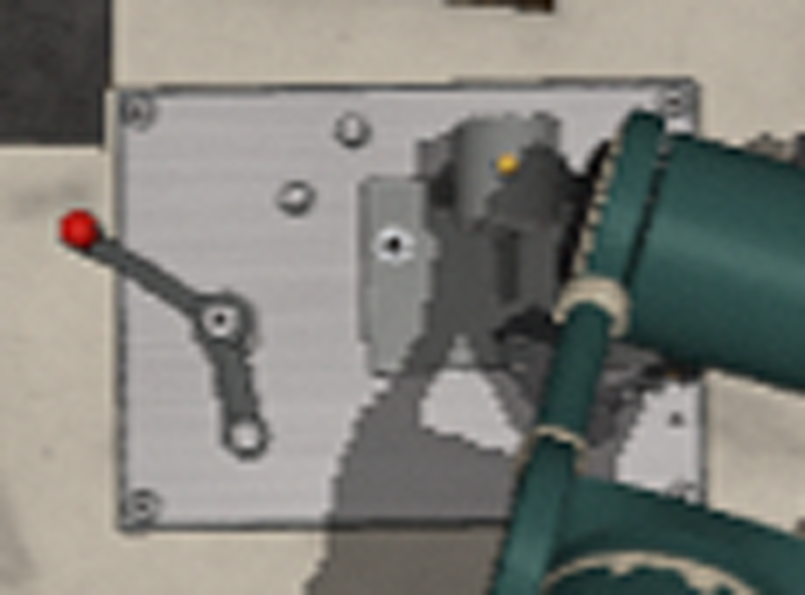

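View pics/wrist7.png

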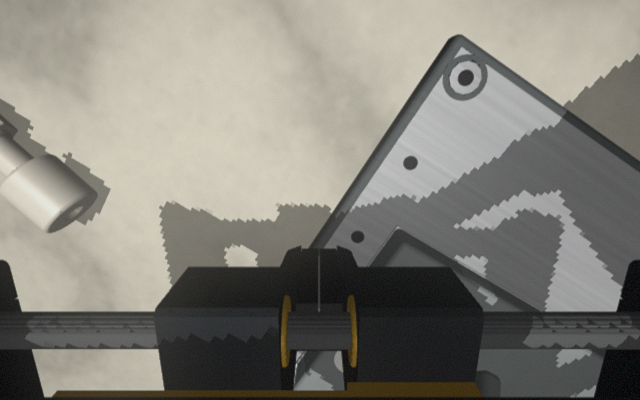

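send_rows:
  delta_pos:
    - [2,3,0]
    - [1,5,0]
    - [1,5,0]
    - [1,5,0]
    - [1,5,0]
  roll: [0,0,0,0,0]

```text
t: 8.62
tcp_pos: [0.5778, -0.1148, 0.0184]
tcp_rot: [-92.8, 2.6, 122.1]
force: [-1.1, -3.1, -0.3]
width: 0.0003
```

```bash
python3 snap.py 8 top
```

```text
[ 0.5778 -0.1148  0.0184] [-92.8    2.65 122.11] [-1.1 -3.1 -0.3] 8.6167
```

View pics/top8.png

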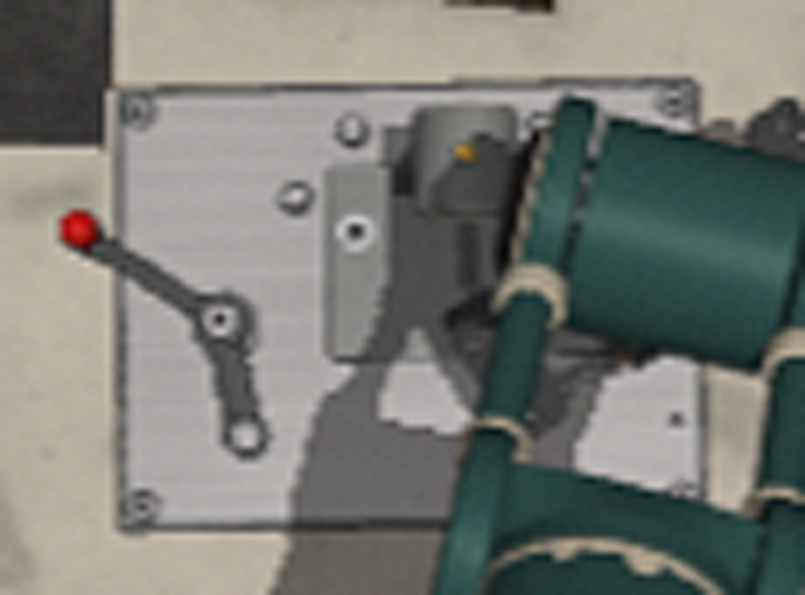

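The foot's left edge now runs from (325,168) to (328,358), nearly square and about 8 mm from the left pin. I'll push about 6 mm more.

send_rows:
  delta_pos:
    - [0,4,0]
    - [0,3,0]
    - [0,0,0]
  roll: [0,0,0]

```text
t: 8.92
tcp_pos: [0.5783, -0.1051, 0.0184]
tcp_rot: [-92.8, 2.6, 122.2]
force: [-0.2, -2.1, -0.9]
width: 0.0005
```

```bash
python3 snap.py 9 top
```

```text
[ 0.5783 -0.1051  0.0184] [-92.83   2.62 122.21] [-0.2 -2.1 -0.9] 8.9167
```

View pics/top9.png

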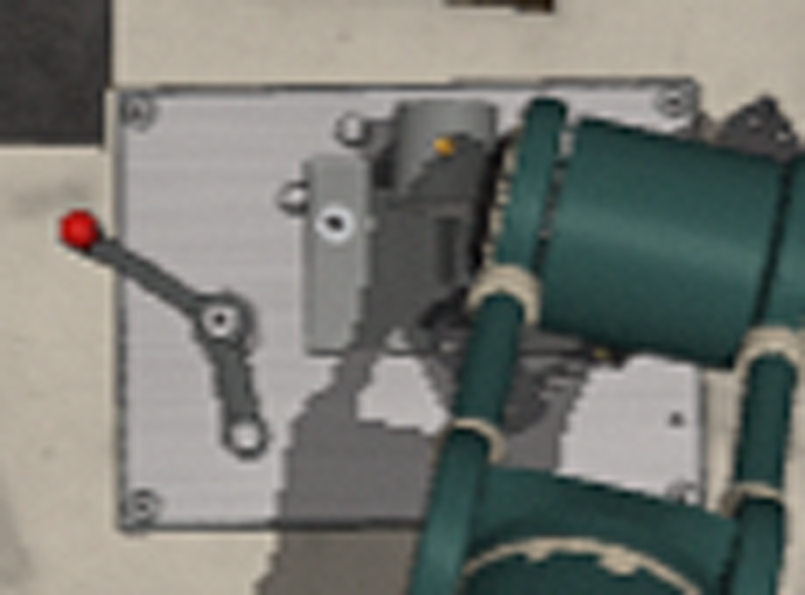

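The foot now reaches the left pin, with the left edge at columns 304–306, and is about 9 mm short of the far pins. I'll retreat and set up the forward push.

send_rows:
  delta_pos:
    - [0,-10,0]
    - [0,-15,0]
    - [0,0,30]
    - [0,0,40]
    - [0,0,40]
    - [0,0,40]
    - [-10,0,30]
    - [0,0,0]
  roll: [0,0,0,0,0,0,0,0]

```text
t: 9.63
tcp_pos: [0.5637, -0.1317, 0.2024]
tcp_rot: [-92.7, 2.1, 122.1]
force: [0.1, 0.0, 0.8]
width: 0.0004
```

send_rows:
  delta_pos:
    - [-20,20,0]
    - [-20,20,0]
    - [-15,25,0]
    - [0,25,0]
    - [0,10,0]
    - [0,0,0]
    - [0,0,0]
  roll: [-0.11,-0.11,-0.11,-0.11,-0.11,0,0]

```text
t: 10.22
tcp_pos: [0.5093, -0.0324, 0.2063]
tcp_rot: [-93.3, 2.3, 89.0]
force: [-0.6, 0.0, 0.1]
width: 0.0005
```

```bash
python3 snap.py 10 top wrist
```

```text
[ 0.5093 -0.0324  0.2063] [-93.3    2.3   88.99] [-0.6  0.   0.1] 10.2167
```

View pics/top10.png

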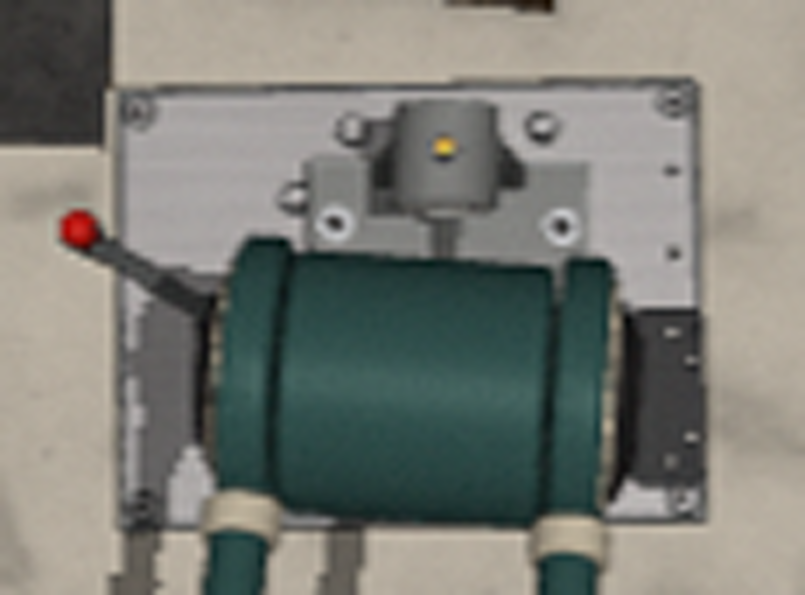

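View pics/wrist10.png

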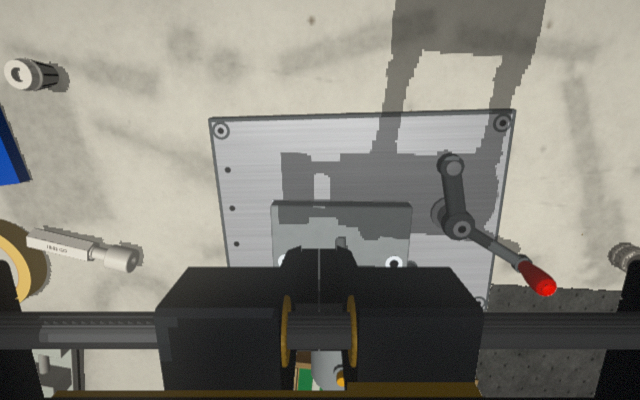

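Top view: the foot's far edge runs from (310,157) to (590,163), turned about 1° clockwise. I'll descend behind the near edge on the middle line.

send_rows:
  delta_pos:
    - [0,5,-30]
    - [0,5,-35]
    - [0,0,-35]
    - [0,0,-35]
    - [0,0,-25]
    - [0,0,-15]
    - [0,0,0]
    - [0,0,0]
  roll: [0.015,0.015,0,0,0,0,0,0]

```text
t: 10.98
tcp_pos: [0.5133, -0.0315, 0.0271]
tcp_rot: [-93.8, 2.4, 91.1]
force: [0.2, 0.5, 0.1]
width: 0.0006
```

send_rows:
  delta_pos:
    - [0,5,-4]
    - [2,3,-4]
    - [4,0,0]
    - [5,0,0]
    - [5,0,0]
    - [4,0,0]
  roll: [0,0,0,0,0,0]

```text
t: 11.48
tcp_pos: [0.5376, -0.0244, 0.0229]
tcp_rot: [-94.0, 2.5, 91.1]
force: [-3.2, -1.6, -1.3]
width: 0.0008
```

send_rows:
  delta_pos:
    - [3,0,-1]
    - [3,0,-1]
    - [2,0,0]
  roll: [0,0,0]

```text
t: 11.73
tcp_pos: [0.543, -0.0247, 0.0207]
tcp_rot: [-93.5, 2.5, 91.1]
force: [-9.0, -1.1, 5.9]
width: 0.0005
```

```bash
python3 snap.py 11 top side
```

```text
[ 0.543  -0.0247  0.0207] [-93.53   2.52  91.14] [-9.  -1.1  5.9] 11.7333
```

View pics/top11.png

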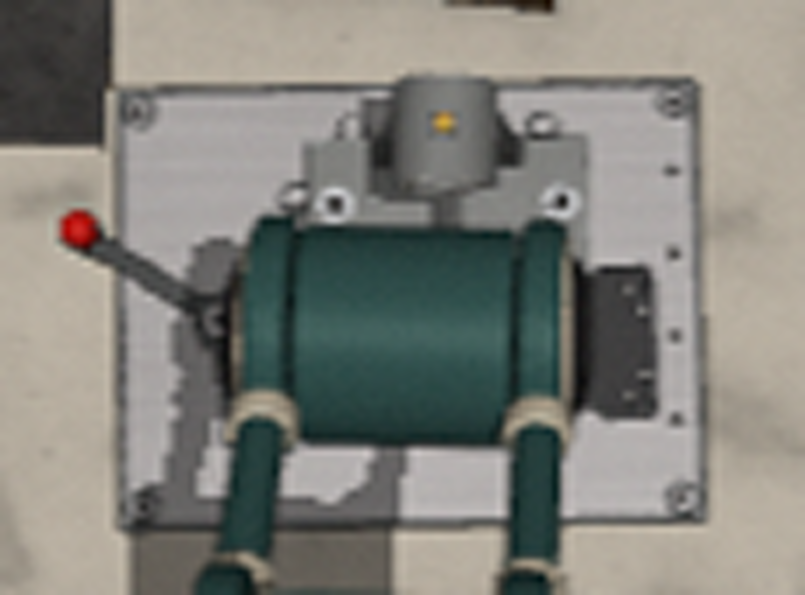

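View pics/side11.png

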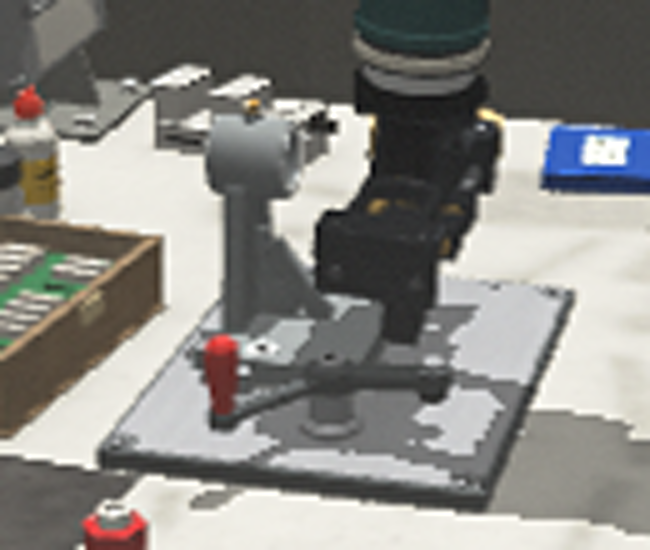

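send_rows:
  delta_pos:
    - [3,0,0]
    - [3,0,0]
    - [3,0,0]
  roll: [0,0,0]

```text
t: 12.08
tcp_pos: [0.543, -0.0246, 0.0185]
tcp_rot: [-92.4, 2.5, 91.2]
force: [-9.1, 0.6, 5.6]
width: 0.0002
```

```bash
cat > pred.py <<'E'
import sys;from h import *
s=arm.read_state();print(np.round(s["tcp_pos"],4),np.round(s["tcp_rot"],1),np.round(s["force"],1))
x=np.load("cal.npz")["fix"];cs,sn=np.cos(x[2]),np.sin(x[2])
c=arm.capture("top");K,M=cam(c)
i=c["img"][:,:,::-1];F=10;ox,oy=285,160
i=cv2.resize(i[oy:oy+55,ox:ox+70],None,fx=F,fy=F,interpolation=cv2.INTER_CUBIC)
raw=i.copy()
for l in [(46,68,30),(46,-68,30),(-46,-68,30),(-46,68,30)]:
    p=proj(K,M,[x[0]+(cs*l[0]-sn*l[1])/1e3,x[1]+(sn*l[0]+cs*l[1])/1e3,l[2]/1e3])
    q=(p-[ox,oy]+.5)*F-.5;print(l,q.round(0));cv2.drawMarker(i,tuple(int(v) for v in q.round()),(0,0,255),0,14,1)
cv2.imwrite(f"pics/pred{sys.argv[1]}.png",i)
E
python3 pred.py 12
```

```text
[ 0.543  -0.0246  0.0185] [-92.4   2.5  91.2] [-9.1  0.6  5.6]
(46, 68, 30) [139. 100.]
(46, -68, 30) [544.  94.]
(-46, -68, 30) [549. 368.]
(-46, 68, 30) [141. 373.]
```

View pics/pred12.png

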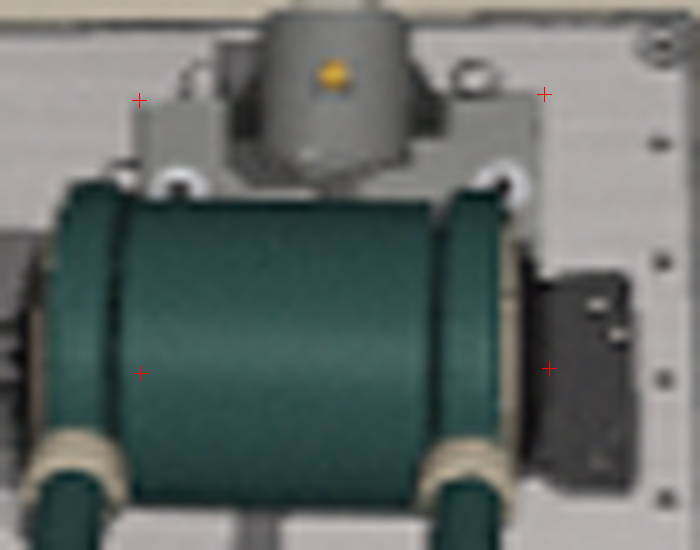

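The force is steady at −9 N with no further advance, and the far edge lies on its predicted home line at rows 100 and 94. I'll back away for a clear look at the left contact.

send_rows:
  delta_pos:
    - [-10,0,0]
    - [-20,0,0]
    - [-20,0,30]
    - [-20,0,40]
    - [-20,0,40]
    - [-20,0,40]
    - [0,0,30]
    - [0,0,0]
  roll: [0,0,0,0,0,0,0,0]

```text
t: 12.8
tcp_pos: [0.4337, -0.0238, 0.1972]
tcp_rot: [-92.8, 2.4, 91.2]
force: [2.0, -0.9, 0.1]
width: 0.0005
```

```bash
python3 pred.py 13; python3 snap.py 13 wrist side
```

```text
[ 0.4337 -0.0238  0.1972] [-92.8   2.4  91.2] [ 2.  -0.9  0.1]
(46, 68, 30) [139. 100.]
(46, -68, 30) [544.  94.]
(-46, -68, 30) [549. 368.]
(-46, 68, 30) [141. 373.]
[ 0.4325 -0.0236  0.1948] [-92.62   2.41  91.24] [ 1.   0.9 -0.2] 12.85
```

View pics/pred13.png

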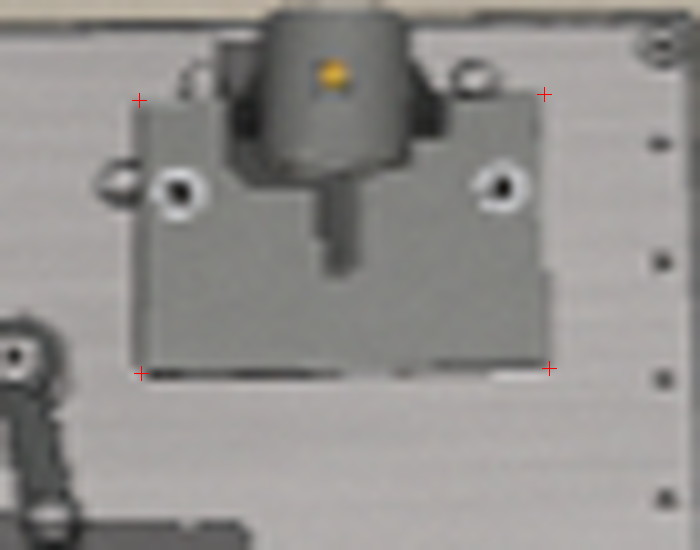

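View pics/wrist13.png

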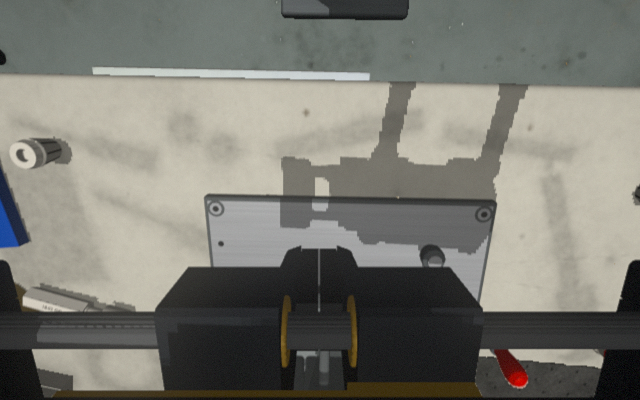

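View pics/side13.png

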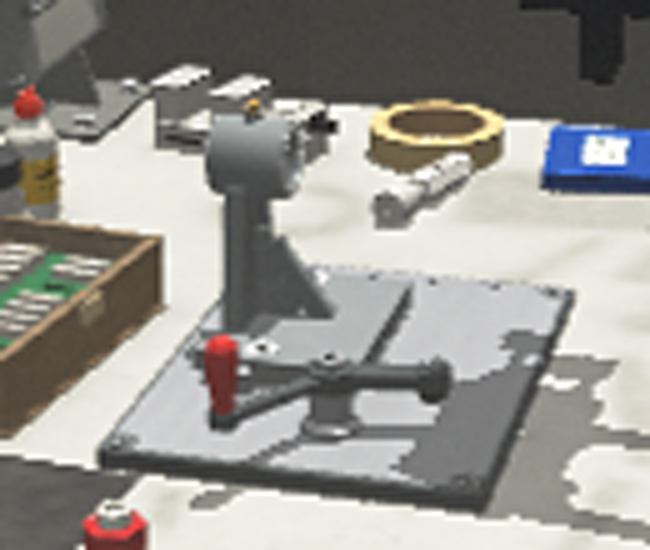

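All four foot corners fall on the predicted home points in pred13: left edge at about 137–141, far edge at about 100 on the left and 94 on the right. The foot is home and the clamp is still open, so next is the knob.

send_rows:
  delta_pos:
    - [26,22,0]
    - [26,22,0]
    - [26,22,0]
    - [26,22,0]
    - [26,22,0]
    - [26,22,0]
    - [14,10,0]
    - [0,0,0]
    - [0,0,0]
  roll: [-0.03,-0.03,-0.03,-0.03,-0.03,-0.03,0,0,0]

```text
t: 13.7
tcp_pos: [0.598, 0.1252, 0.1644]
tcp_rot: [-90.4, 2.8, 80.4]
force: [0.8, -0.4, -0.6]
width: 0.0005
```

```bash
python3 snap.py 14 wrist
python3 - <<'E'
from h import *
s=arm.read_state();c=arm.capture("wrist");K,M=cam(c,s)
for p in [(.5929,.148,.09),(.5929,.148,.048),(.5546,.0861,.056)]: print(proj(K,M,p).round(0))
E
```

```text
[0.598  0.1252 0.1644] [-90.43   2.82  80.38] [ 0.8 -0.4 -0.6] 13.7
[358. 203.]
[355. 187.]
[263. 152.]
```

View pics/wrist14.png

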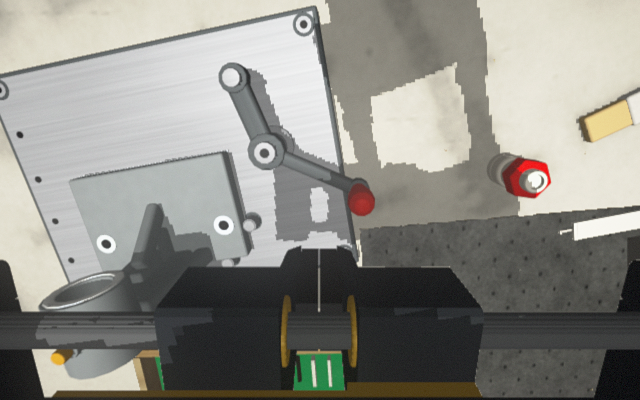

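The wrist view shows the red knob at (361,200), against a prediction of (358,203). I'll descend behind it on the far side.

send_rows:
  delta_pos:
    - [12,3,0]
    - [10,3,0]
    - [0,0,-25]
    - [0,0,-30]
    - [0,0,-25]
    - [0,0,-15]
    - [0,0,0]
    - [0,0,0]
  roll: [0,0,0,0,0,0,0,0]

```text
t: 14.47
tcp_pos: [0.6241, 0.1263, 0.0707]
tcp_rot: [-90.9, 2.7, 79.9]
force: [0.3, -0.7, -0.3]
width: 0.0003
```

```bash
python3 snap.py 15 wrist side
```

```text
[0.6241 0.1263 0.0707] [-90.95   2.67  79.95] [ 0.3 -0.7 -0.3] 14.4667
```

View pics/wrist15.png

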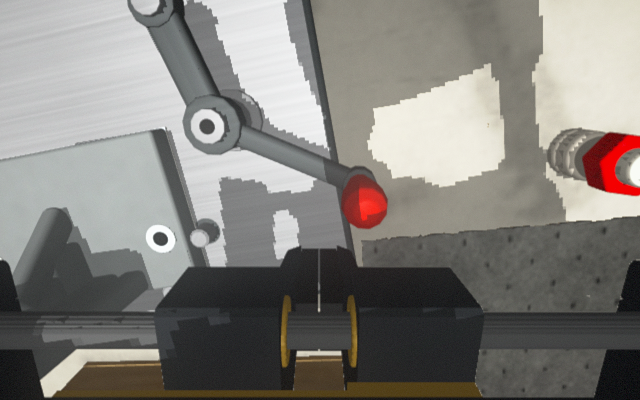

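View pics/side15.png

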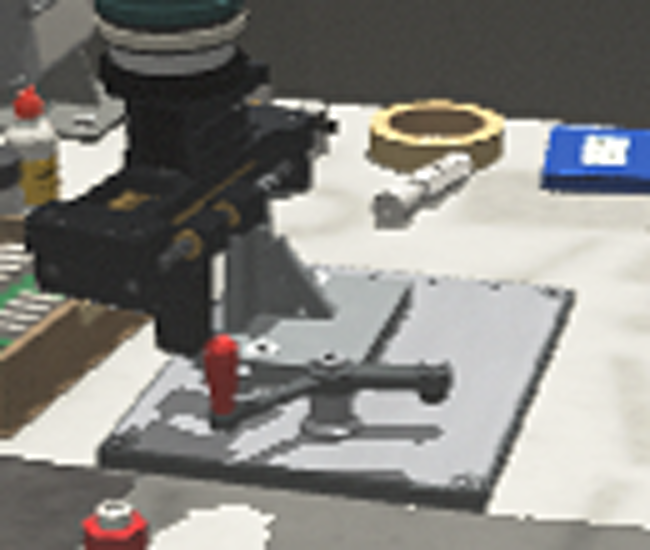

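send_rows:
  delta_pos:
    - [0,7,-6]
    - [0,6,-6]
    - [-5,2,0]
    - [-5,0,0]
    - [-5,3,0]
    - [-5,4,0]
  roll: [0,0,0,0,0,0]

```text
t: 15.07
tcp_pos: [0.6083, 0.151, 0.0649]
tcp_rot: [-91.6, 2.4, 79.9]
force: [-0.1, -0.4, -0.0]
width: 0.0001
```

send_rows:
  delta_pos:
    - [-6,-1,-3]
    - [-6,0,-2]
    - [-6,2,0]
    - [-6,3,0]
    - [-6,2,0]
  roll: [0,0,0,0,0.02]

```text
t: 15.48
tcp_pos: [0.5764, 0.1586, 0.0612]
tcp_rot: [-91.9, 2.3, 81.1]
force: [0.8, -0.2, -0.2]
width: 0.0005
```

```bash
python3 snap.py 16 wrist
```

```text
[0.5764 0.1586 0.0612] [-91.88   2.32  81.12] [ 0.8 -0.2 -0.2] 15.4833
```

View pics/wrist16.png

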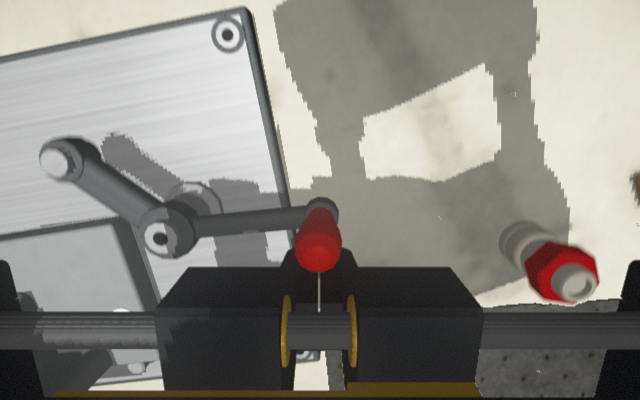

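The knob is moving along, centred on the fingers at (319,248). I'll continue the arc.

send_rows:
  delta_pos:
    - [-6,2,0]
    - [-6,1,0]
    - [-6,0,0]
    - [-6,-1,0]
    - [-6,-2,0]
    - [-6,-2,0]
  roll: [0.06,0.06,0.06,0.06,0.06,0.06]

```text
t: 16.03
tcp_pos: [0.5368, 0.1578, 0.061]
tcp_rot: [-91.8, 2.3, 103.0]
force: [1.6, 0.7, 0.1]
width: 0.0003
```

```bash
python3 snap.py 17 wrist top; python3 -c "
from h import *
print(arm.read_state()['joint_positions'])"
```

```text
[0.5368 0.1578 0.061 ] [-91.85   2.31 102.98] [1.6 0.7 0.1] 16.0333
[ 15.26663468  11.86868695 116.47316651  -3.13256231  50.05456475
 -85.59201766]
```

View pics/wrist17.png

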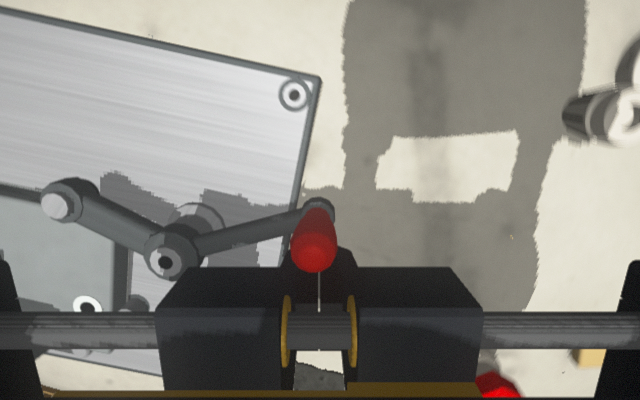

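View pics/top17.png

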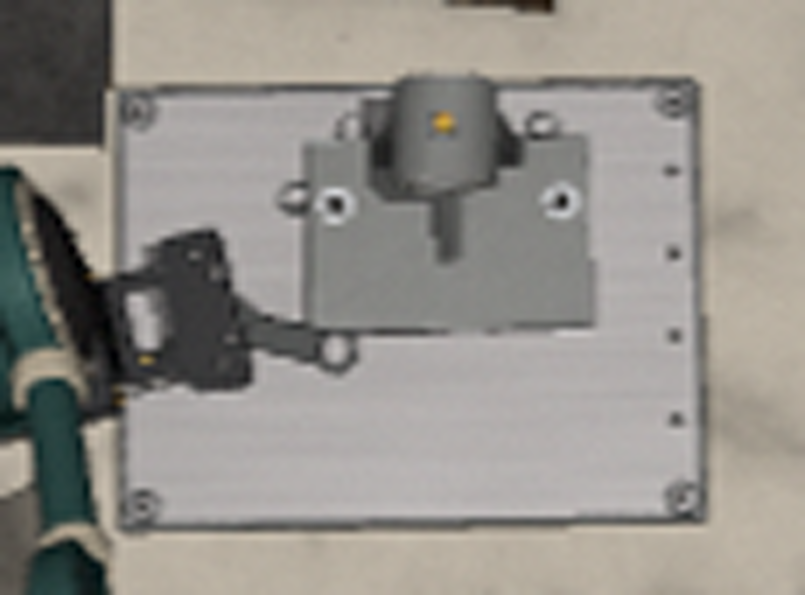

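Top view: the nose at (335,352) is about to meet the foot's near edge, and the pedestal hasn't moved. I'll keep going.

send_rows:
  delta_pos:
    - [-7,-2,0]
    - [-7,-3,0]
    - [-6,-3,0]
    - [-6,-4,0]
    - [-6,-5,0]
    - [-6,-6,0]
  roll: [0.06,0.06,0.06,0.06,0.06,0.06]

```text
t: 16.63
tcp_pos: [0.5049, 0.1375, 0.0628]
tcp_rot: [-92.7, 2.4, 123.7]
force: [3.7, 2.5, -3.2]
width: 0.0004
```

```bash
python3 snap.py 18 wrist top; python3 -c "
from h import *
print(arm.read_state()['joint_positions'])"
```

```text
[0.5049 0.1375 0.0628] [-92.73   2.39 123.69] [ 3.7  2.5 -3.2] 16.6333
[  13.30581127    7.11256375  121.94111625   -1.82954209   47.77060357
 -109.07654724]
```

View pics/wrist18.png

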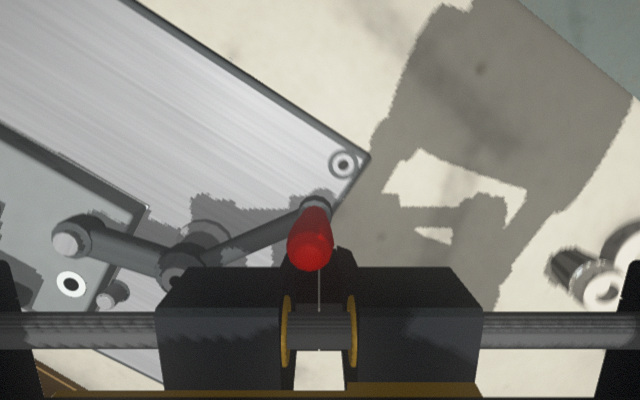

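View pics/top18.png

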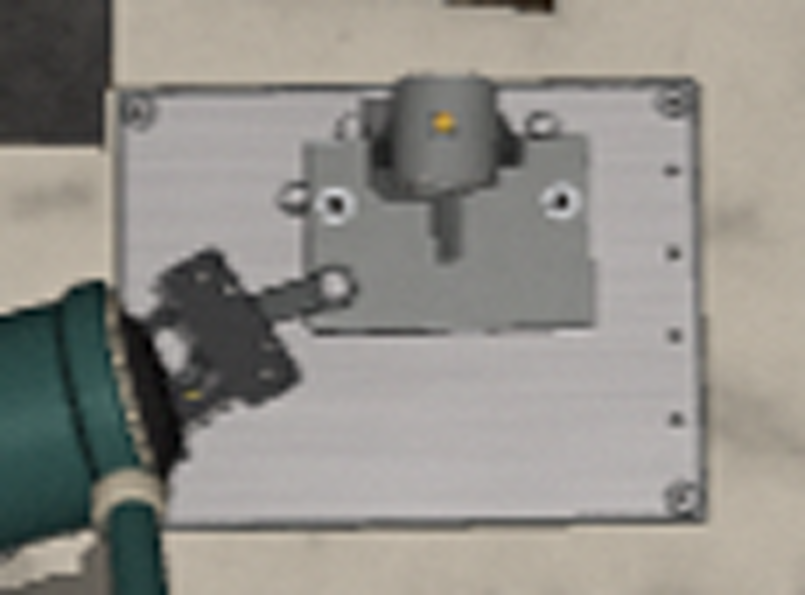

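The nose is now on the foot at (338,287), close to its stop. I'll finish the last few degrees and press against the stop.

send_rows:
  delta_pos:
    - [-4,-5,0]
    - [-3,-5,0]
    - [-3,-5,0]
    - [-3,-5,0]
  roll: [0.05,0.05,0,0]

```text
t: 17.07
tcp_pos: [0.502, 0.1283, 0.0664]
tcp_rot: [-94.5, 2.2, 128.3]
force: [8.2, 17.3, -7.8]
width: 0.0003
```

The force has risen to about 19 N, so the lever is at its stop. I'll back off and rise.

send_rows:
  delta_pos:
    - [0,0,0]
    - [0,0,0]
    - [4,8,0]
    - [6,14,0]
    - [4,12,0]
    - [0,0,35]
    - [0,0,40]
    - [0,0,40]
    - [-10,30,0]
    - [0,0,0]
  roll: [0,0,0,0,0,0,0,0,0,0]

```text
t: 17.9
tcp_pos: [0.5044, 0.1965, 0.1819]
tcp_rot: [-93.7, 1.8, 127.0]
force: [0.4, 0.7, -0.1]
width: 0.0007
```

```bash
python3 snap.py 19 top side;python3 pred.py 19
python3 - <<'E'
import sys;sys.argv=["",""]
from h import *
c=arm.capture("top");K,M=cam(c);x=np.load("cal.npz")["fix"]
i=c["img"][:,:,::-1];hsv=cv2.cvtColor(np.ascontiguousarray(i),cv2.COLOR_BGR2HSV)
m=cv2.inRange(hsv,(0,150,80),(8,255,255))|cv2.inRange(hsv,(172,150,80),(180,255,255))
n,_,st,ce=cv2.connectedComponentsWithStats(m)
for k in range(1,n):
    if st[k,4]>5 and 240<ce[k][0]<360 and 150<ce[k][1]<240:
        w=ray(K,M,ce[k],.085);d=w[:2]-[.5546,.0861];print(ce[k],w,np.hypot(*d),np.degrees(np.arctan2(d[1],d[0])-x[2]))
E
```

```text
[0.5044 0.1965 0.1819] [-93.66   1.79 127.01] [ 0.4  0.7 -0.1] 17.9
[0.5058 0.1942 0.1817] [-93.7   2.  127.1] [ 0.9 -0.7  0.1]
(46, 68, 30) [139. 100.]
(46, -68, 30) [544.  94.]
(-46, -68, 30) [549. 368.]
(-46, 68, 30) [141. 373.]
[275.5        215.72727273] [0.48599639 0.11697046 0.085     ] 0.0752292504819252 155.17014101665026
```

View pics/top19.png

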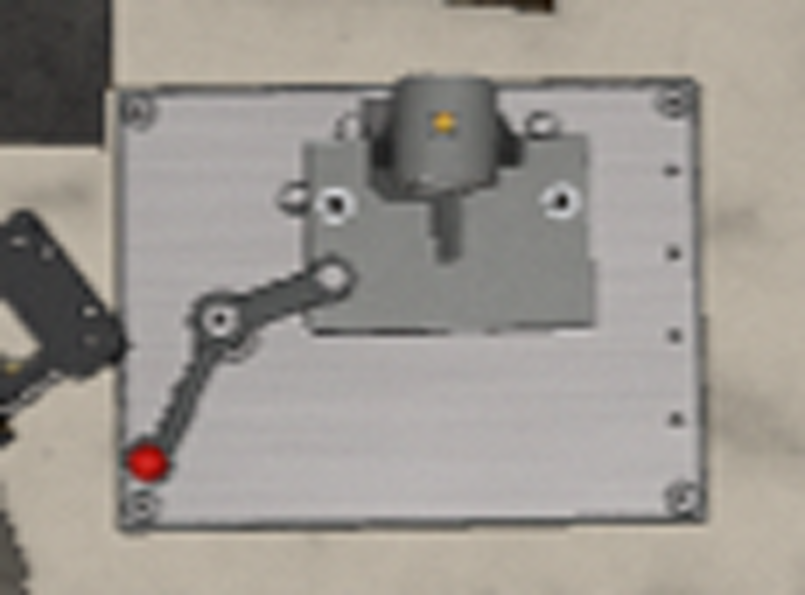

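View pics/side19.png

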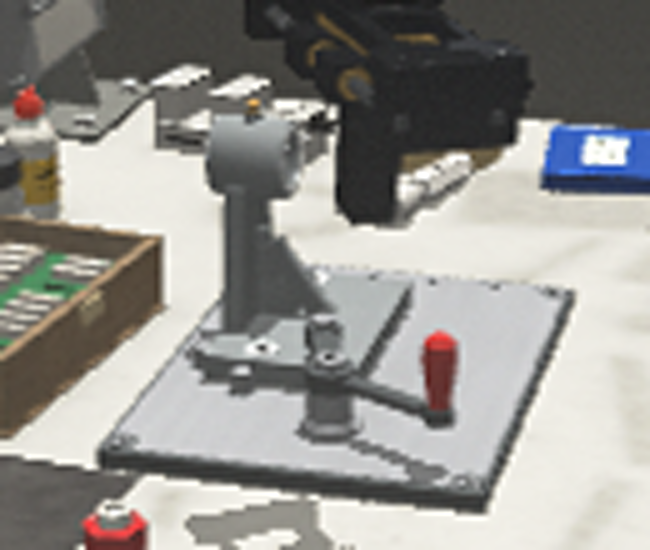

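View pics/pred19.png

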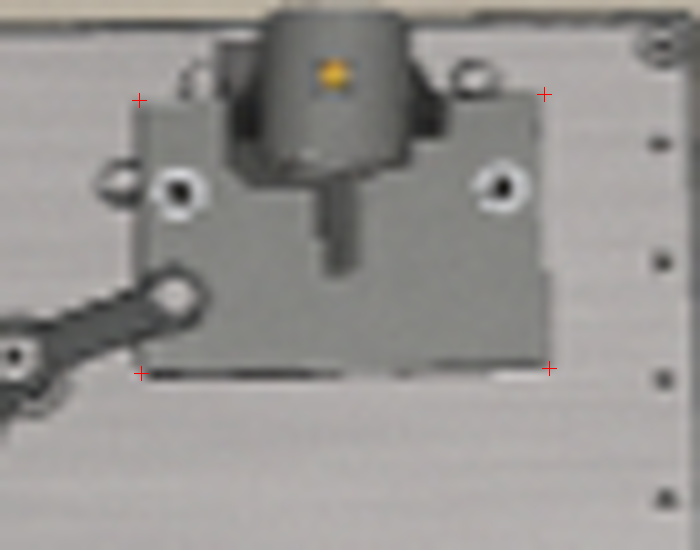

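The lever measures 155.2°, which is its stop, and the nose is on the left flange at (330,278) in the top crop. The foot corners are still on their home marks and the arm is clear, so I'll hand in.

send_rows:
  delta_pos:
    - [0,0,0]
    - [0,0,0]
    - [0,0,0]
  roll: [0,0,0]

```text
t: 18.35
tcp_pos: [0.5025, 0.1907, 0.1756]
tcp_rot: [-93.0, 1.8, 126.9]
force: [-0.1, 0.5, 0.9]
width: 0.0002
```

```bash
python3 -c "
from bench import arm
print(arm.job_done())"
```

```text
the job is handed in; nothing more can be done
None
```

I slid the pedestal home with the closed fingertips, low on its foot, then swung the clamp round to its stop, backed off and handed in at about 18 s. The hand-in gives no verdict, so what follows is from my own last checks.

- **Order of pushes:** I pushed forward to about 17 mm short of the far pins, then sideways to the left pin, then forward again until both far pins stopped the foot. The push force held at about 9 N with no further movement.
- **Pedestal:** in the last top view the foot's corners lie within about 1–2 mm of their predicted home points. It stands upright in the side view.
- **Clamp:** I only touched the knob once the foot was home. The push force rose to about 19 N at the stop. The lever then measured 155.2° against 155° for closed, and the nose sits on the left flange.
- **Arm:** clear of everything, with force readings near zero.

**Not confirmed or imperfect:**
- I could not measure the nose's pressing force.
- I judged the left-pin contact from the pictures, not from a force reading.
- In the first sideways push the gripper body came very close to the boss. I backed off, and saw no tipping.
- I didn't measure the bystanders afterwards, but the arm never worked near them at bench height.

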